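# Find the full tin on the desk

### The arm

A 6-joint arm with a two-finger parallel gripper is mounted at the origin on the work surface. World frame = base frame: x ahead of the robot, y to its left, z up, the work surface at z = 0. Lengths are in m, angles in rad, forces in N, time in s.
With the tool pointing down it reaches from about 0.25 to 0.725 m from the base axis. Payload 4 kg.
Tool frame: the origin (TCP) lies midway between the tips of the shut fingers; the grasp point (between the pads) lies 19 mm behind it; z points along the fingers, y is the line along which they close (so a half turn about z gives the same grasp; the last joint's range is limited). The gripper opens to 85 mm and grips with 20 to 120 N. Pads are 22 mm wide; open, the fingers measure 114 mm over their backs; the gripper's body (76 mm by 85 mm) begins 54 mm behind the grasp point. The pads swing forward as they close: fully open they stand 13 mm farther back than shut.
Start: joints at [1.304, 0.241, 0.005, 1.335, 0, 1.571], TCP at [0.132, 0.482, 0.231] pointing down, gripper open.
Joint ranges: [-2.72, 2.72], [-1.05, 1.87], [-1.09, 1.28], [-1.99, 2.15], [-1.42, 1.44], [-3.14, 3.14]. Speed limits (rad/s): [2.79, 2.79, 3.14, 3.14, 3.14, 3.14].

### API

Orientations are given as a unit quaternion [x, y, z, w].
In Python, from workcell import get_obs, camera, job_done, silhouettes gives the robot as it stands. The module is installed in compiled form; this text tells all that it offers.
- The arm moves only by the tool drive_tool, never from a script. Its argument "increments" is a list of rows, each a list of 3 entries, a list of its own where there are three numbers: the shift along the world's x, y, z in mm, then the turn, a rotation vector about the world's x, y, z in degrees, then the opening, from 0 (shut) to 1 (fully open). A call has 1 to 8 rows; each row shifts and turns the commanded pose from where the row before left it; what a row does not reach is not made up. A row lasts 1/12 s, in which the tool goes at most 41.7 mm and 7.16 degrees, less where a joint would pass 70% of its speed; a pose out of reach is approached as far as the arm can. A call is refused whole if a number of a shift passes 41.7 or a number of a turn 7.16, either way. A call with a gripper value outside its range is refused whole. The fingers move at their own pace and stop on an object; the grip force is fixed at half the most. Time passes only in rows, so rows that do not move let the fingers close. It gives the time, the measured TCP pose, the force, the opening and the grip force at its end, in the units of the state.
- get_obs(): the state, without advancing time (a new reading comes with each control period).
- camera(name): name is "scene" or "top"; returns a dict with "image" (480x640x3 uint8, red, green, blue), "K" (3x3 intrinsics, pixels), "view" (4x4, takes a point from world to camera coordinates). Camera axes: x right, y down, z forward; pixel columns grow to the right and rows downward; lengths in m; the calibration is good to about 2 mm. A picture is of the moment at which its call begins. There is no depth.
- job_done(): hands the job in; it is judged then, once.
Trained networks look in a picture, given as the dict that the camera call returned (one of the last four; its "shot" number tells which), for a name from the list of things; names that differ only in an ending like _2 or _b are one class to them, and where a whole thing is asked for, a point or a joint stands for the part that bears it (a point fixed in the world has none). Each returns a list of dicts, best first, with "conf" (0 to 1); they miss things now and then, are a little off and sometimes report something else, mostly with a low value. They report only what shows in the picture. A call takes as long as a camera call. They do not tell look-alikes from the thing itself.
- silhouettes(query, picture): "region" (480x640 bool, what is visible of it) and "bbox" ([left, top, right, bottom] in pixels, round what is visible of it).
The state is a dict: "clock": time; "joint_pos": joint angles; "joint_vel": joint speeds; "tau": joint torques, N m; "eef_pos": TCP position; "tool_rot": TCP orientation; "ft_force": force on the tool from outside, world axes, zero at the start; "ft_torque": the same for the moment, N m; "grip_width": finger opening in m; "grasp_force": force on a finger pad.
Only numpy, scipy, OpenCV 4.12 (cv2) and the standard library are available. Lean on these libraries where they do the work, as an engineer would, in place of code of your own. Each camera call takes 0.05 s, during which the arm holds its last target. There are 200 camera calls.

### The job

One of the three green tins on the grey desk mat has fallen over: first stand it upright on the mat, lid up, and let go of it. Then find out by feel which of the three is the heaviest and finish while holding that one still in the gripper, upright and about 20 cm above the desk, with the other two standing upright on the mat. Leave everything else on the desk where it is.

Things in the scene. Friction and masses are not known exactly. Their poses are not given: they have to be found in the camera images.
- tin_a: One of 3 identical closed tins, green, brass-coloured lid (fixed): 48 x 48 mm, 64 mm tall. Origin: on its axis, 24 mm above its underside, about its balance point; z points out through the lid. Weighs 0.13 to 0.54 kg (contents shift 1 mm at most); any of the 3 may be the heaviest, by 100 g or more. It starts upright, turned up to about 35 degrees.
- tin_b: One of 3 identical closed tins, green, brass-coloured lid (fixed): 48 x 48 mm, 64 mm tall. Origin: on its axis, 24 mm above its underside, about its balance point; z points out through the lid. Weighs 0.13 to 0.54 kg (contents shift 1 mm at most); any of the 3 may be the heaviest, by 100 g or more. It starts upright, turned up to about 35 degrees.
- tin_c: One of 3 identical closed tins, green, brass-coloured lid (fixed): 48 x 48 mm, 64 mm tall. Origin: on its axis, 24 mm above its underside, about its balance point; z points out through the lid. Weighs 0.13 to 0.54 kg (contents shift 1 mm at most); any of the 3 may be the heaviest, by 100 g or more. Starts lying on a side, lid within 35 degrees of the robot's left (+y), in any of the 3 places.
- mat: thin grey desk mat fixed on the black desk, 310 mm (x) by 760 mm (y), 2 mm thick; the tins, eraser and notes are on it. Origin: centre of its underside, on the desk at height 0
- mug: blue ceramic mug, 80 mm wide and 90 mm tall, handle at its +y; origin: centre of its underside. Leave alone.
- stapler: red and black stapler, about 130 x 34 x 50 mm, long along its x; origin: centre of its underside. Leave alone.
- eraser: white eraser 45 x 22 x 13 mm; origin: centre of its underside. Leave alone.
- notes: pad of yellow sticky notes 40 x 40 x 20 mm; origin: centre of its underside. Leave alone.
- tape: roll of amber tape lying flat, 90 mm across, 20 mm tall; origin: centre of its underside. Leave alone.
- power_block: lilac block of three power sockets, 60 x 145 x 45 mm, fixed to the desk; origin: centre of its underside.
- ups: black battery back-up box, 100 x 240 x 107 mm (with two plugs on top), fixed to the desk; origin: centre of its underside.
There are look-alikes about, which are no part of the job. Leave any black or pink look-alike of the tin_c alone.

How it is judged:
By the outcome, as a careful person would: the job done as asked, in the order asked, and still so for the second after the job is handed in, while the arm keeps its last pose, push and grip.
It also fails if it takes over 72 s, if anything falls off the work surface, if the arm or the gripper's body presses on something with over 40 N, if the wrist force passes 120 N, or if a joint passes its speed limit or range.

## Working session

There is one attempt and no reset: what is moved stays moved. The work goes in short steps, Python scripts to look and compute and a tool call to move; the robot and the scene stay as the last step left them, time stands still between calls to the robot, and variables do not carry over. Pictures are saved under pics/ and viewed, at most 10 in all, crops included, and the job is handed in when it is done.

Besides the shell and the picture viewer there is one more tool, called after ">>>" by a JSON object that holds its "method" and its "body", one argument or row to a line. drive_tool: Moves the arm, as the interface text tells. Its arguments: {"type":"object","properties":{"increments":{"type":"array"}},"required":["increments"]}

```bash
mkdir -p pics; cat > h.py <<'E'
import numpy as np, cv2
from workcell import get_obs, camera, job_done, silhouettes
def ray(c,u,v,z):
    K,V=np.array(c["K"]),np.array(c["view"]);R,t=V[:3,:3],V[:3,3]
    o=-R.T@t;d=R.T@np.linalg.solve(K,[u,v,1]);return o+d*(z-o[2])/d[2]
def proj(c,p):
    V=np.array(c["view"]);q=np.array(c["K"])@(V[:3,:3]@np.array(p)+V[:3,3]);return q[:2]/q[2]
def save(c,n):cv2.imwrite("pics/"+n+".png",c["image"][:,:,::-1])
E
python3 - <<'E'
from h import *
np.set_printoptions(precision=3,suppress=True)
for n in("scene","top"):
    c=camera(n);save(c,n+"0")
    V=np.array(c["view"]);print(n,-V[:3,:3].T@V[:3,3],V[:3,:3].tolist())
    for s in silhouettes("tin_c",c):
        ys,xs=np.nonzero(s["region"]);col=np.median(c["image"][s["region"]],axis=0)
        print(n,round(s["conf"],2),s["bbox"],len(xs),col,ray(c,xs.mean(),ys.mean(),.03))
o=get_obs();print(o["eef_pos"],o["tool_rot"],o["ft_force"],o["grip_width"])
E
```

```text
scene [ 1.287 -0.449  0.753] [[0.5358989247017872, 0.8442367851083433, -0.008751752590029386], [0.5508271921769387, -0.3574686710940753, -0.754191987192058], [-0.6398450959895975, 0.39934997164913505, -0.6565956543276064]]
scene 0.96 [375.3, 158.0, 399.6, 184.0] 497 [40. 41. 43.] [0.448 0.302 0.03 ]
scene 0.9 [333.4, 186.4, 357.2, 216.8] 568 [251. 169. 202.] [0.505 0.122 0.03 ]
scene 0.81 [209.8, 244.1, 240.4, 281.7] 876 [210.5 172.  110. ] [ 0.543 -0.226  0.03 ]
scene 0.56 [289.3, 204.0, 314.8, 234.6] 696 [186.  169.5 109. ] [ 0.513 -0.006  0.03 ]
top [ 0.473 -0.03   1.288] [[0.004388930963849798, -0.9999901542205305, 0.0006547877470638739], [-0.9918879813526269, -0.004436554213129292, -0.1270375906372782], [0.12703924485451443, -9.191688152879247e-05, -0.9918976871724632]]
top 0.96 [191.0, 290.7, 220.4, 318.5] 473 [37. 38. 39.] [0.442 0.305 0.03 ]
top 0.94 [206.1, 248.2, 234.3, 270.9] 421 [124. 185. 132.] [0.574 0.264 0.03 ]
top 0.79 [382.2, 255.1, 398.4, 277.7] 354 [244. 223. 113.] [ 0.549 -0.229  0.03 ]
top 0.75 [308.0, 269.1, 324.5, 291.5] 280 [245. 227. 114.] [ 0.518 -0.009  0.03 ]
top 0.72 [252.3, 272.3, 280.3, 300.7] 389 [247. 193. 224.] [0.5   0.125 0.03 ]
[0.132 0.482 0.231] [ 0.133  0.991 -0.001 -0.   ] [ 0.492  0.187 -0.271] 0.08533147371495622
```

View pics/scene0.png

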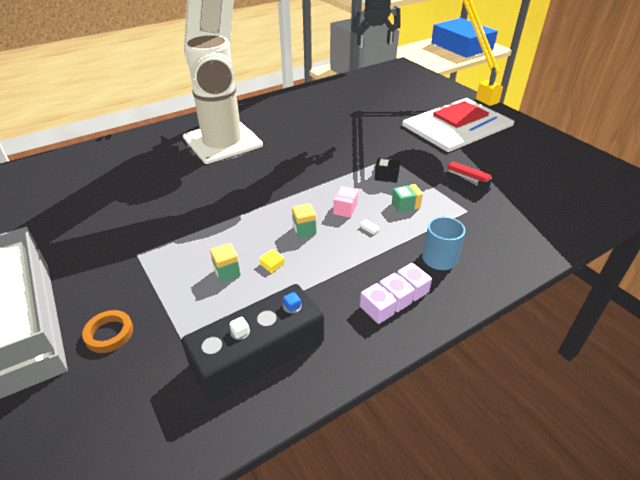

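View pics/top0.png

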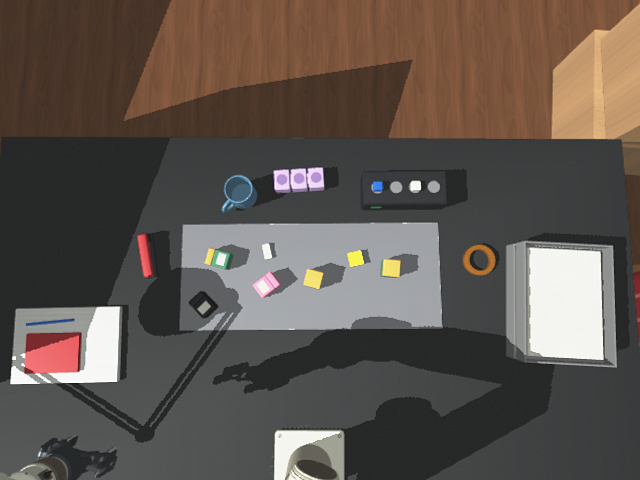

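Candidates in the top view: green fallen tin (219,258), green upright tins (313,279) and (391,268). The look-alikes are black (203,305) and pink (266,285). The yellow pad at (356,258) is the notes. I choose the three green ones, with the fallen one first.

```bash
cat >> h.py <<'E'
from scipy.optimize import minimize
def tinmask(c,p):
    h=cv2.cvtColor(np.ascontiguousarray(c["image"]),cv2.COLOR_RGB2HSV)
    m=((h[...,0]>12)&(h[...,0]<95)&(h[...,1]>60)&(h[...,2]>40)).astype(np.uint8)
    m=cv2.morphologyEx(m,cv2.MORPH_CLOSE,np.ones((9,9),np.uint8))
    n,l=cv2.connectedComponents(m); u,v=proj(c,p)
    yy,xx=np.nonzero(l); k=np.argmin((xx-u)**2+(yy-v)**2); return (l==l[yy[k],xx[k]])
def fit(cs,p0,lying,z0=.002):
    ms=[tinmask(c,[p0[0],p0[1],z0+.03]) for c in cs]
    L=(64,48,48) if lying else (48,48,64)
    def cost(q):
        b=np.array([[i,j,k] for i in(-.5,.5) for j in(-.5,.5) for k in(0,1)])*np.array(L)/1000
        ca,sa=np.cos(q[2]),np.sin(q[2]); w=b@np.array([[ca,sa,0],[-sa,ca,0],[0,0,1]])+[q[0],q[1],z0]
        s=0
        for c,m in zip(cs,ms):
            r=np.array([proj(c,x) for x in w]);H=cv2.convexHull((r*16).astype(np.float32)).astype(np.int32)
            t=cv2.warpAffine(m.astype(np.uint8),np.eye(2,3),(640,480))
            im=np.zeros((480,640),np.uint8);cv2.fillConvexPoly(im,H,1,shift=4)
            s+=1-(im&t).sum()/(im|t).sum()
        return s
    best=None
    for a in np.radians(range(-45,136 if lying else 45,15)):
        r=minimize(cost,[p0[0],p0[1],a],method="Nelder-Mead",options=dict(initial_simplex=np.array([[p0[0],p0[1],a],[p0[0]+.015,p0[1],a],[p0[0],p0[1]+.015,a],[p0[0],p0[1],a+.25]]),maxiter=120))
        if best is None or r.fun<best.fun: best=r
    return best.x[0],best.x[1],np.degrees(best.x[2]),best.fun,[int(m.sum()) for m in ms]
E
python3 - <<'E'
from h import *
s,t=camera("scene"),camera("top")
for p,l in (((.574,.264),1),((.518,-.009),0),((.549,-.229),0)):
    for cs in([s,t],[t],[s]): print(l,fit(cs,p,l))
a=s["image"][140:300,200:440];b=t["image"][220:330,180:410]
a=cv2.resize(a,None,fx=2.5,fy=2.5,interpolation=2);b=cv2.resize(b,(600,287),interpolation=2)
im=np.zeros((600,700,3),np.uint8);a=cv2.resize(a,(450,300));im[:300,:450]=a;im[300:587,:600]=b
cv2.imwrite("pics/crop0.png",im[:,:,::-1])
E
```

```text
1 (np.float64(0.5732987298631389), np.float64(0.2652436422826646), np.float64(72.49628050379869), np.float64(0.2544341514759558), [696, 419])
1 (np.float64(0.5744080630243764), np.float64(0.26528528855224387), np.float64(73.61171706967461), np.float64(0.11974789915966388), [419])
1 (np.float64(0.571326133260819), np.float64(0.2673435672387064), np.float64(59.02605869365763), np.float64(0.10349288486416564), [696])
0 (np.float64(0.5166029415761599), np.float64(-0.007601630059905237), np.float64(71.47146798101068), np.float64(0.25938644688644696), [645, 310])
0 (np.float64(0.5172834268766817), np.float64(-0.008413555024064302), np.float64(-15.413053901698524), np.float64(0.06906906906906907), [310])
0 (np.float64(0.5144969233307741), np.float64(-0.007125604159137374), np.float64(-25.335988541714386), np.float64(0.14572192513368987), [645])
0 (np.float64(0.5492806297858488), np.float64(-0.22752697222076346), np.float64(-11.290833593534497), np.float64(0.28770917359758374), [787, 348])
0 (np.float64(0.5481402035659904), np.float64(-0.22663825922307237), np.float64(0.7104000790311871), np.float64(0.11224489795918369), [348])
0 (np.float64(0.5437619638494613), np.float64(-0.22693415906469244), np.float64(-12.150495982159669), np.float64(0.13465783664459163), [787])
```

View pics/crop0.png

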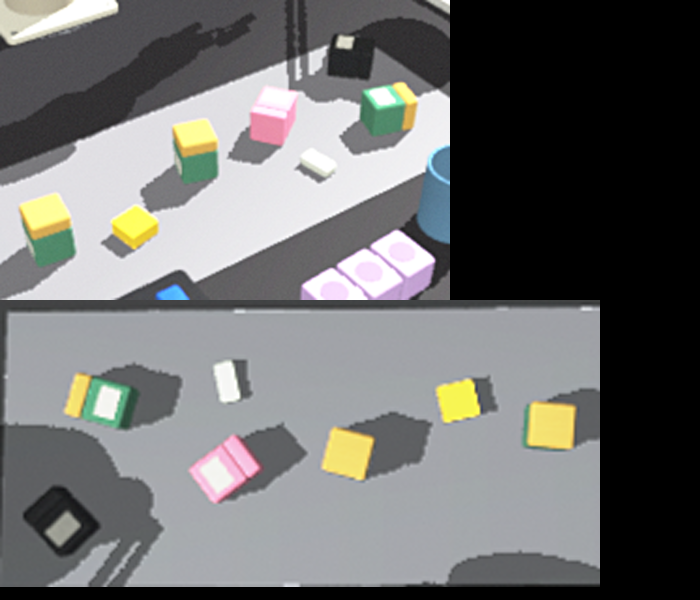

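The crop confirms it: the fallen green tin lies at (105,400) with its brass lid to the left, bearing about 74°. Pink and black are look-alikes. I'll start moving with the wrist turned by +yaw and check the last joint's direction.

>>> {"method": "drive_tool", "body": {
  "increments": [
    [[34,-17,0],[0,0,6.9],1],
    [[34,-17,0],[0,0,6.9],1],
    [[34,-18,0],[0,0,6.9],1]
  ]
}}

```text
clock: 0.55
eef_pos: [0.2272, 0.434, 0.2312]
tool_rot: [-0.038, 0.999, 0.0, 0.0]
ft_force: [1.5, 0.8, 0.0]
grip_width: 0.0853
grasp_force: 0.0
```

```bash
python3 -c "
from h import *
o=get_obs();print(o['joint_pos'],o['eef_pos'],o['tool_rot'],o['clock'])"
```

```text
[ 1.08863300e+00  2.20494405e-01 -2.12863755e-02  1.32893052e+00
 -1.04357780e-04  1.01197508e+00] [0.22717278 0.43399469 0.23121056] [-3.83195728e-02  9.99265533e-01  1.09339962e-05  6.64109519e-05] 0.55
```

>>> {"method": "drive_tool", "body": {
  "increments": [
    [[34,-17,0],[0,0,6.9],1],
    [[34,-18,0],[0,0,6.9],1],
    [[34,-17,0],[0,0,6.9],1],
    [[34,-18,0],[0,0,6.9],1],
    [[34,-17,0],[0,0,6.9],1],
    [[34,-18,0],[0,0,6.9],1],
    [[34,-17,0],[0,0,6.9],1],
    [[34,-18,0],[0,0,6.9],1]
  ]
}}

```text
clock: 1.22
eef_pos: [0.4894, 0.2993, 0.2313]
tool_rot: [-0.479, 0.878, 0.0, 0.0]
ft_force: [0.5, 0.9, 0.2]
grip_width: 0.0855
grasp_force: 0.0
```

>>> {"method": "drive_tool", "body": {
  "increments": [
    [[34,-17,-17],[0,0,6.9],1],
    [[31,-18,-20],[0,0,6.5],1],
    [[0,0,-20],[-5.8,1.7,0],1],
    [[0,0,-20],[-5.8,1.7,0],1],
    [[0,0,-20],[-5.8,1.7,0],1],
    [[0,0,-20],[-5.8,1.6,0],1],
    [[0,0,0],[-5.6,1.6,0],1],
    [[0,0,0],[0,0,0],1]
  ]
}}

```text
clock: 1.88
eef_pos: [0.5499, 0.2667, 0.1044]
tool_rot: [-0.558, 0.787, -0.162, -0.21]
ft_force: [-0.6, -0.8, -2.8]
grip_width: 0.0853
grasp_force: 0.0
```

```bash
cat >> h.py <<'E'
from scipy.spatial.transform import Rotation as Ro
def st():
    o=get_obs();R=Ro.from_quat(o["tool_rot"]).as_matrix();np.set_printoptions(precision=3,suppress=True)
    print("t",o["clock"],"tcp",np.array(o["eef_pos"]),"z",R[:,2],"y",R[:,1],"q",np.array(o["joint_pos"]),"F",np.array(o["ft_force"]),"w",o["grip_width"],o["grasp_force"]);return o
E
python3 -c "
from h import *
st()"
```

```text
t 1.8833 tcp [0.55  0.267 0.104] z [-0.149 -0.489 -0.859] y [-0.945  0.325 -0.021] q [ 0.609  0.904  0.654  1.759 -0.321 -0.552] F [-0.584 -0.777 -2.751] w 0.08528262290041093 0.0
```

>>> {"method": "drive_tool", "body": {
  "increments": [
    [[11,-6,0],[0,0,0],1],
    [[10,-6,0],[0,0,0],1],
    [[0,0,0],[0,0,0],1]
  ]
}}

```text
clock: 2.13
eef_pos: [0.5761, 0.2517, 0.1156]
tool_rot: [-0.555, 0.791, -0.162, -0.2]
ft_force: [-0.4, -1.2, 1.2]
grip_width: 0.0859
grasp_force: 0.0
```

```bash
python3 -c "
from h import *
st()
t=camera('top');s=camera('scene')
a=cv2.resize(s['image'][90:230,330:470],(560,560));cv2.imwrite('pics/pre.png',a[:,:,::-1])"
```

```text
t 2.1333 tcp [0.576 0.252 0.116] z [-0.136 -0.478 -0.868] y [-0.943  0.332 -0.034] q [ 0.571  0.909  0.704  1.772 -0.334 -0.583] F [-0.39  -1.158  1.225] w 0.08586131915365514 0.0
```

View pics/pre.png

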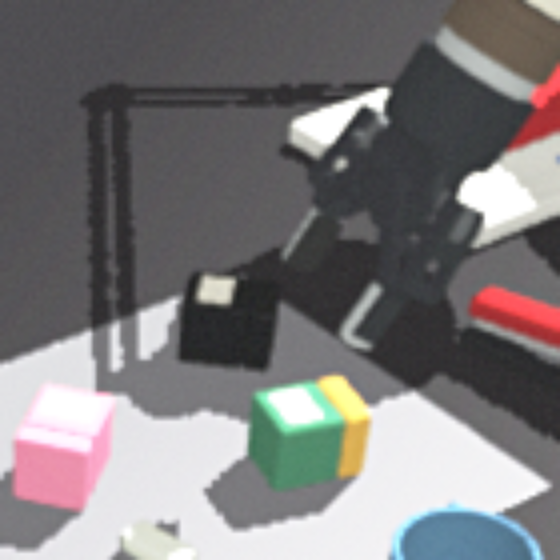

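The scene crop shows the gripper above the fallen tin: body at (295,435), lid at (345,425), finger tips at (300,245) and (360,330). It straddles the tin, so I'll descend with a small angle correction.

>>> {"method": "drive_tool", "body": {
  "increments": [
    [[-3,1,-20],[0.6,1.9,3],1],
    [[-2,2,-30],[0,0,0],1],
    [[0,0,-20],[0,0,0],1],
    [[0,0,-20],[0,0,0],1],
    [[0,0,0],[0,0,0],1],
    [[0,0,0],[0,0,0],1]
  ]
}}

```text
clock: 2.73
eef_pos: [0.5683, 0.2558, 0.0252]
tool_rot: [-0.58, 0.772, -0.154, -0.208]
ft_force: [-0.5, -0.2, 0.2]
grip_width: 0.0853
grasp_force: 0.0
```

```bash
python3 -c "
from h import *
st()"
```

```text
t 2.7333 tcp [0.568 0.256 0.025] z [-0.143 -0.478 -0.866] y [-0.96   0.28   0.004] q [ 0.58   0.968  0.584  1.601 -0.327 -0.638] F [-0.548 -0.234  0.232] w 0.08533650856230333 0.0
```

Final descent, and close on the tin.

>>> {"method": "drive_tool", "body": {
  "increments": [
    [[2,0,-10],[0,0,0],1],
    [[0,0,0],[0,0,0],1],
    [[0,0,0],[0,0,0],0],
    [[0,0,0],[0,0,0],0],
    [[0,0,0],[0,0,0],0],
    [[0,0,0],[0,0,0],0],
    [[0,0,0],[0,0,0],0],
    [[0,0,0],[0,0,0],0]
  ]
}}

```text
clock: 3.4
eef_pos: [0.5714, 0.2569, 0.0153]
tool_rot: [-0.58, 0.773, -0.154, -0.207]
ft_force: [0.3, 2.8, 4.1]
grip_width: 0.0475
grasp_force: 62.0
```

>>> {"method": "drive_tool", "body": {
  "increments": [
    [[0,0,0],[0,0,0],0],
    [[0,0,0],[0,0,0],0],
    [[0,0,0],[0,0,0],0]
  ]
}}

```text
clock: 3.65
eef_pos: [0.5714, 0.2569, 0.0152]
tool_rot: [-0.58, 0.773, -0.154, -0.206]
ft_force: [0.5, 2.4, 5.4]
grip_width: 0.0474
grasp_force: 62.0
```

>>> {"method": "drive_tool", "body": {
  "increments": [
    [[0,0,15],[0,0,0],0],
    [[0,0,30],[0,0,0],0],
    [[0,0,30],[2.9,-0.8,0],0],
    [[-10,0,30],[5.8,-1.7,0],0],
    [[-10,0,30],[5.8,-1.7,0],0],
    [[-10,0,20],[5.8,-1.7,0],0],
    [[0,0,0],[5.8,-1.6,0],0],
    [[0,0,0],[0,0,0],0]
  ]
}}

```text
clock: 4.32
eef_pos: [0.5391, 0.2526, 0.1713]
tool_rot: [-0.599, 0.8, -0.013, -0.019]
ft_force: [-0.6, -0.5, -2.3]
grip_width: 0.0475
grasp_force: 62.3
```

>>> {"method": "drive_tool", "body": {
  "increments": [
    [[0,0,0],[0,0,0],0],
    [[0,0,0],[0,0,0],0],
    [[0,0,0],[0,0,0],0],
    [[0,0,0],[0,0,0],0]
  ]
}}

```text
clock: 4.65
eef_pos: [0.541, 0.2573, 0.1675]
tool_rot: [-0.601, 0.799, -0.013, -0.022]
ft_force: [0.1, -0.3, -2.0]
grip_width: 0.0477
grasp_force: 62.3
```

```bash
cat >> h.py <<'E'
def weigh(n=6):
    F=[]
    for _ in range(n): camera("top");F.append(get_obs()["ft_force"])
    F=np.array(F);print("weigh",F.mean(0),F.std(0))
E
python3 -c "
from h import *
st();weigh()"
```

```text
t 4.65 tcp [0.541 0.257 0.167] z [-0.02  -0.047 -0.999] y [-0.961  0.277  0.006] q [ 0.461  0.5    0.218  1.327 -0.033 -0.829] F [ 0.092 -0.256 -2.045] w 0.04772358177359466 62.33212351799011
weigh [-0.038 -0.191 -1.448] [0.447 0.316 0.455]
```

>>> {"method": "drive_tool", "body": {
  "increments": [
    [[-5,-36,2],[0,0,-7.0],0],
    [[-5,-36,2],[0,0,-7.0],0],
    [[-5,-36,2],[0,0,-7.0],0],
    [[-5,-37,2],[0,0,-7.0],0],
    [[-5,-37,2],[0,0,-7.0],0],
    [[-5,-37,0],[0,0,-7.0],0],
    [[-5,-37,0],[0,0,-7.0],0],
    [[-5,-37,0],[0,0,-7.0],0]
  ]
}}

```text
clock: 5.62
eef_pos: [0.5006, -0.0383, 0.1798]
tool_rot: [-0.153, 0.988, -0.002, -0.024]
ft_force: [1.3, -0.5, -1.7]
grip_width: 0.0475
grasp_force: 62.5
```

>>> {"method": "drive_tool", "body": {
  "increments": [
    [[-5,-37,0],[0,0,-7.0],0],
    [[-5,-37,0],[0,0,-7.0],0],
    [[-5,-37,0],[0,0,-7.0],0],
    [[-4,-37,0],[0,0,-7.0],0],
    [[-4,-37,0],[0,0,-7.0],0],
    [[-4,-36,0],[0,0,-7.0],0],
    [[-4,-27,0],[0,0,-7.0],0],
    [[0,0,0],[0,0,0],0]
  ]
}}

```text
clock: 6.28
eef_pos: [0.4689, -0.2902, 0.1793]
tool_rot: [0.273, 0.962, 0.007, -0.022]
ft_force: [-0.3, 0.2, -2.3]
grip_width: 0.0475
grasp_force: 62.4
```

```bash
python3 -c "
from h import *
st();weigh(3)
st()"
```

```text
t 6.2833 tcp [ 0.469 -0.29   0.179] z [-0.039  0.026 -0.999] y [0.526 0.851 0.002] q [-0.555  0.406  0.1    1.311  0.002 -0.002] F [-0.325  0.235 -2.333] w 0.04752676046136593 62.43041396141052
weigh [ 0.103  0.449 -1.379] [0.349 0.261 0.849]
t 6.4333 tcp [ 0.47  -0.285  0.179] z [-0.039  0.029 -0.999] y [0.517 0.856 0.005] q [-0.547  0.403  0.096  1.312  0.005 -0.004] F [-0.389  0.653 -2.538] w 0.047429118507259324 62.433063983917236
```

>>> {"method": "drive_tool", "body": {
  "increments": [
    [[0,0,0],[-3.62,-5.99,0],0],
    [[0,0,0],[-3.62,-5.99,0],0],
    [[0,0,0],[-3.62,-5.99,0],0],
    [[0,0,0],[-3.62,-5.99,0],0],
    [[0,0,0],[-3.62,-5.99,0],0],
    [[0,0,0],[-3.62,-5.99,0],0],
    [[0,0,0],[-3.62,-5.99,0],0],
    [[0,0,0],[-3.62,-5.99,0],0]
  ]
}}

```text
clock: 7.1
eef_pos: [0.4707, -0.283, 0.1779]
tool_rot: [0.242, 0.878, -0.108, 0.398]
ft_force: [1.1, 0.5, -2.3]
grip_width: 0.0475
grasp_force: 62.7
```

>>> {"method": "drive_tool", "body": {
  "increments": [
    [[0,0,0],[-3.62,-5.99,0],0],
    [[0,0,0],[0,0,0],0],
    [[0,0,0],[0,0,0],0]
  ]
}}

```text
clock: 7.35
eef_pos: [0.4711, -0.2838, 0.1732]
tool_rot: [0.238, 0.865, -0.116, 0.427]
ft_force: [0.6, 0.2, -1.0]
grip_width: 0.0471
grasp_force: 62.7
```

```bash
python3 -c "
from h import *
st();s=camera('scene');t=camera('top');st();
a=cv2.resize(s['image'][120:300,120:300],(500,500));b=cv2.resize(t['image'][200:320,350:470],(300,300));im=np.zeros((500,800,3),np.uint8);im[:,:500]=a;im[:300,500:]=b;cv2.imwrite('pics/up.png',im[:,:,::-1])"
```

```text
t 7.35 tcp [ 0.471 -0.284  0.173] z [ 0.682 -0.405 -0.609] y [0.512 0.859 0.002] q [-0.547 -0.01  -0.962 -0.297  0.009 -0.005] F [ 0.576  0.168 -0.96 ] w 0.04711164050634222 62.716240882873535
t 7.45 tcp [ 0.474 -0.286  0.177] z [ 0.686 -0.408 -0.603] y [0.512 0.859 0.002] q [-0.548 -0.01  -0.955 -0.298  0.009 -0.004] F [ 0.688 -0.481 -1.202] w 0.04728048762421461 62.717485427856445
```

View pics/up.png

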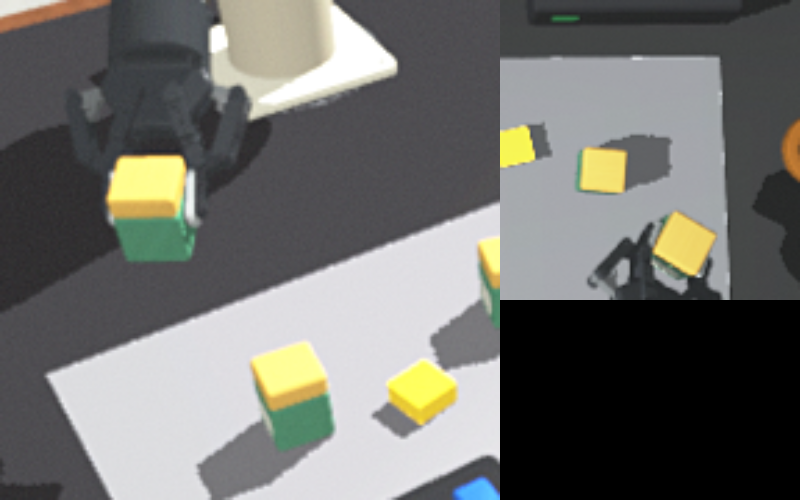

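The tin is lid-up at (150,205) in the scene crop but about 7° short of vertical, near the elbow limit. I'll move a little outward and down, finishing the turn.

>>> {"method": "drive_tool", "body": {
  "increments": [
    [[5,-3,-20],[0,0,0],0],
    [[5,-3,-25],[0,0,0],0],
    [[4,-3,-25],[-1.8,-3.0,0],0],
    [[4,-3,-25],[-1.8,-3.0,0],0],
    [[0,0,-20],[0,0,0],0],
    [[0,0,0],[0,0,0],0],
    [[0,0,0],[0,0,0],0]
  ]
}}

```text
clock: 8.03
eef_pos: [0.4939, -0.2997, 0.0754]
tool_rot: [0.234, 0.846, -0.127, 0.462]
ft_force: [0.2, -0.2, -1.8]
grip_width: 0.0473
grasp_force: 62.7
```

```bash
python3 -c "
from h import *
st();weigh(3);st()"
```

```text
t 8.0333 tcp [ 0.494 -0.3    0.075] z [ 0.722 -0.43  -0.542] y [0.513 0.858 0.002] q [-0.552  0.447 -1.083 -0.957  0.012 -0.005] F [ 0.215 -0.208 -1.834] w 0.04726649337816635 62.72733807563782
weigh [ 0.008 -0.365 -1.494] [0.323 0.267 0.638]
t 8.1833 tcp [ 0.495 -0.3    0.08 ] z [ 0.726 -0.433 -0.534] y [0.514 0.858 0.002] q [-0.552  0.439 -1.084 -0.959  0.012 -0.005] F [-0.448  0.011 -2.075] w 0.04756893050586753 62.73266315460205
```

>>> {"method": "drive_tool", "body": {
  "increments": [
    [[10,-17,0],[0,0,0],0],
    [[10,-16,0],[0,0,0],0],
    [[0,0,-10],[-1.3,-2.1,0],0],
    [[0,0,-10],[0,0,0],0],
    [[0,0,0],[0,0,0],0],
    [[0,0,0],[0,0,0],0]
  ]
}}

```text
clock: 8.68
eef_pos: [0.5135, -0.3328, 0.0591]
tool_rot: [0.231, 0.835, -0.133, 0.482]
ft_force: [-0.3, 0.3, -1.7]
grip_width: 0.0469
grasp_force: 63.1
```

```bash
python3 -c "
from h import *
c=camera('top');print([ray(c,u,v,.002) for u,v in((441,224),(441,328),(182,328),(182,225))]);st()"
```

```text
[array([ 0.68214357, -0.38613795,  0.002     ]), array([ 0.37807328, -0.37690195,  0.002     ]), array([0.37482829, 0.37081957, 0.002     ]), array([0.67567019, 0.38429522, 0.002     ])]
t 8.7333 tcp [ 0.514 -0.333  0.06 ] z [ 0.744 -0.444 -0.499] y [0.514 0.858 0.001] q [-0.602  0.581 -1.034 -1.091  0.055 -0.03 ] F [-1.021 -0.769 -2.029] w 0.04740441256954708 63.09025168418884
```

>>> {"method": "drive_tool", "body": {
  "increments": [
    [[0,0,-12],[0,0,0],0],
    [[0,0,-12],[0,0,0],0],
    [[0,0,-5],[0,0,0],0],
    [[0,0,0],[0,0,0],0],
    [[0,0,0],[0,0,0],0]
  ]
}}

```text
clock: 9.15
eef_pos: [0.5132, -0.3325, 0.0292]
tool_rot: [0.231, 0.835, -0.132, 0.482]
ft_force: [0.2, -0.2, -0.8]
grip_width: 0.0472
grasp_force: 63.1
```

>>> {"method": "drive_tool", "body": {
  "increments": [
    [[0,0,-3],[0,0,0],0],
    [[0,0,0],[0,0,0],0],
    [[0,0,0],[0,0,0],0]
  ]
}}

```text
clock: 9.4
eef_pos: [0.5134, -0.3326, 0.0264]
tool_rot: [0.231, 0.835, -0.133, 0.482]
ft_force: [1.4, 0.0, -0.9]
grip_width: 0.047
grasp_force: 63.2
```

>>> {"method": "drive_tool", "body": {
  "increments": [
    [[0,0,-3],[0,0,0],0],
    [[0,0,0],[0,0,0],0],
    [[0,0,0],[0,0,0],0]
  ]
}}

```text
clock: 9.65
eef_pos: [0.5146, -0.3333, 0.0263]
tool_rot: [0.231, 0.833, -0.133, 0.485]
ft_force: [-4.1, 1.2, 11.7]
grip_width: 0.0473
grasp_force: 64.3
```

>>> {"method": "drive_tool", "body": {
  "increments": [
    [[0,0,2],[0,0,0],0],
    [[0,0,0],[0,0,0],0],
    [[0,0,0],[0,0,0],0.65],
    [[0,0,0],[0,0,0],0.8],
    [[0,0,0],[0,0,0],0.8],
    [[0,0,0],[0,0,0],0.8],
    [[0,0,0],[0,0,0],0.8]
  ]
}}

```text
clock: 10.23
eef_pos: [0.5127, -0.3322, 0.0238]
tool_rot: [0.231, 0.835, -0.132, 0.481]
ft_force: [0.3, 0.4, 0.2]
grip_width: 0.0681
grasp_force: 0.0
```

```bash
python3 -c "
from h import *
st();s=camera('scene');t=camera('top')
a=cv2.resize(s['image'][160:310,120:270],(500,500));b=cv2.resize(t['image'][200:320,350:470],(300,300));im=np.zeros((500,800,3),np.uint8);im[:,:500]=a;im[:300,500:]=b;cv2.imwrite('pics/rel.png',im[:,:,::-1])"
```

```text
t 10.2333 tcp [ 0.513 -0.332  0.024] z [ 0.742 -0.443 -0.503] y [0.514 0.858 0.002] q [-0.602  0.712 -1.036 -1.221  0.055 -0.03 ] F [0.303 0.399 0.162] w 0.06808746290813117 0.0
```

View pics/rel.png

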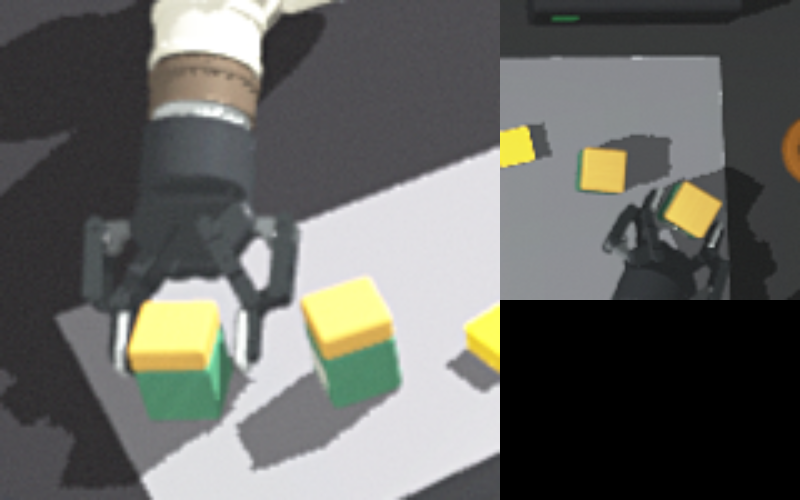

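Rel picture: the tin stands upright on the mat, lid up at (175,335), fingers open on both sides. Now I'll retreat, un-tilt, and go over the right-hand tin.

>>> {"method": "drive_tool", "body": {
  "increments": [
    [[-6,4,10],[0,0,0],0.8],
    [[-12,7,30],[0,0,0],0.8],
    [[-12,7,35],[0,0,0],0.8],
    [[0,0,35],[0,0,0],1],
    [[8,5,20],[3.6,6.0,0],1],
    [[12,8,0],[3.6,6.0,0],1],
    [[12,8,0],[3.6,6.0,0],1],
    [[12,8,0],[3.6,6.0,0],1]
  ]
}}

```text
clock: 11.0
eef_pos: [0.5182, -0.3025, 0.1383]
tool_rot: [0.25, 0.897, -0.095, 0.352]
ft_force: [1.5, 0.0, -0.4]
grip_width: 0.0855
grasp_force: 0.0
```

>>> {"method": "drive_tool", "body": {
  "increments": [
    [[12,8,0],[3.6,6.0,0],1],
    [[12,8,0],[3.6,6.0,0],1],
    [[12,8,0],[3.6,6.0,0],1],
    [[0,8,0],[3.6,6.0,0],1],
    [[0,8,0],[2.1,3.5,0],1],
    [[0,8,0],[0,0,-6.8],1],
    [[0,8,0],[0,0,-6.8],1],
    [[0,4,0],[0,0,-6.8],1]
  ]
}}

```text
clock: 11.67
eef_pos: [0.5495, -0.2491, 0.1349]
tool_rot: [0.434, 0.891, -0.056, 0.123]
ft_force: [0.5, -0.7, -0.2]
grip_width: 0.0857
grasp_force: 0.0
```

>>> {"method": "drive_tool", "body": {
  "increments": [
    [[0,0,0],[0,0,-6.8],1],
    [[0,0,0],[0,0,-6.8],1],
    [[0,0,0],[0,0,-6.8],1],
    [[0,0,0],[0,0,-6.8],1],
    [[0,0,0],[0,0,-6.8],1],
    [[0,0,0],[0,0,-6.8],1],
    [[0,0,0],[0,0,0],1],
    [[0,0,0],[0,0,0],1]
  ]
}}

```text
clock: 12.33
eef_pos: [0.5499, -0.2495, 0.1348]
tool_rot: [0.714, 0.687, -0.096, 0.096]
ft_force: [-0.2, -0.5, 0.6]
grip_width: 0.0853
grasp_force: 0.0
```

```bash
python3 -c "
from h import *
st();s=camera('scene')
for n in('top','scene'):
  c=camera(n)
  h=cv2.cvtColor(np.ascontiguousarray(c['image']),cv2.COLOR_RGB2HSV)
  m=((h[...,0]>17)&(h[...,0]<26)&(h[...,1]>90)&(h[...,2]>120)).astype(np.uint8)
  N,l,q,ce=cv2.connectedComponentsWithStats(m)
  for i in range(1,N):
    if 120<q[i,4]<900:
      k=cv2.findContours((l==i).astype(np.uint8),0,1)[0][0];r=cv2.minAreaRect(k);bx=cv2.boxPoints(r)
      w=np.array([ray(c,u,v,.066)[:2] for u,v in bx]);e=w[1]-w[0]
      print(n,q[i,4],ce[i].round(),ray(c,*r[0],.066),'edge bearing',np.degrees(np.arctan2(e[1],e[0]))%90,np.linalg.norm(e))
"
```

```text
t 12.3333 tcp [ 0.55  -0.25   0.135] z [-0.005 -0.269 -0.963] y [ 0.999 -0.037  0.006] q [-0.295  0.441  0.004  1.057 -0.262  1.303] F [-0.179 -0.458  0.563] w 0.08532473092765665 0.0
scene 520 [297.  31.] [-0.584  0.622  0.066] edge bearing 65.43407230022486 0.05993844537059691
scene 894 [500.  14.] [-0.183  1.432  0.066] edge bearing 55.64798503273673 0.24877563347854242
scene 743 [269.  28.] [-0.672  0.534  0.066] edge bearing 55.67484275114196 0.09308674253687539
scene 188 [271.  67.] [-0.306  0.344  0.066] edge bearing 1.5752597804568325 0.08942722721474983
scene 126 [304. 218.] [ 0.539 -0.026  0.066] edge bearing 49.38064049428081 0.045945609407118976
scene 143 [224. 261.] [ 0.571 -0.24   0.066] edge bearing 58.514235950173145 0.044149681432170185
scene 140 [171. 267.] [ 0.529 -0.338  0.066] edge bearing 57.07732548973082 0.04606294630529012
```

>>> {"method": "drive_tool", "body": {
  "increments": [
    [[-1,11,0],[5.2,0,0],1],
    [[-1,11,0],[5.2,0,0],1],
    [[0,0,0],[5.2,0,0],1],
    [[0,0,-20],[0,0,0],1],
    [[0,0,0],[0,0,0],1],
    [[0,0,0],[0,0,0],1]
  ]
}}

```text
clock: 12.98
eef_pos: [0.5463, -0.2276, 0.1146]
tool_rot: [0.721, 0.692, -0.003, -0.003]
ft_force: [0.5, 0.5, 1.0]
grip_width: 0.0855
grasp_force: 0.0
```

```bash
python3 -c "
from h import *
st()"
```

```text
t 12.9833 tcp [ 0.546 -0.228  0.115] z [-0.007  0.    -1.   ] y [ 0.999 -0.041 -0.007] q [-0.393  0.497  0.069  1.15  -0.003  1.218] F [0.492 0.547 0.986] w 0.08551789359160204 0.0
```

>>> {"method": "drive_tool", "body": {
  "increments": [
    [[2,0,-25],[0,0,0],1],
    [[0,0,-25],[0,0,0],1],
    [[0,0,-25],[0,0,0],1],
    [[0,0,-20],[0,0,0],1],
    [[0,0,0],[0,0,0],1],
    [[0,0,0],[0,0,0],0],
    [[0,0,0],[0,0,0],0],
    [[0,0,0],[0,0,0],0]
  ]
}}

```text
clock: 13.65
eef_pos: [0.5512, -0.2282, 0.0229]
tool_rot: [0.721, 0.693, -0.001, 0.0]
ft_force: [-1.5, -1.6, 2.7]
grip_width: 0.0516
grasp_force: 1.4
```

>>> {"method": "drive_tool", "body": {
  "increments": [
    [[0,0,0],[0,0,0],0],
    [[0,0,0],[0,0,0],0],
    [[0,0,0],[0,0,0],0],
    [[0,0,0],[0,0,0],0],
    [[0,0,0],[0,0,0],0]
  ]
}}

```text
clock: 14.07
eef_pos: [0.5515, -0.2284, 0.0232]
tool_rot: [0.721, 0.692, -0.001, 0.001]
ft_force: [0.1, 0.5, 7.4]
grip_width: 0.0475
grasp_force: 62.4
```

>>> {"method": "drive_tool", "body": {
  "increments": [
    [[0,0,10],[0,0,0],0],
    [[0,0,20],[0,0,0],0],
    [[0,0,20],[0,0,0],0],
    [[0,0,10],[0,0,0],0],
    [[0,0,0],[0,0,0],0],
    [[0,0,0],[0,0,0],0],
    [[0,0,0],[0,0,0],0]
  ]
}}

```text
clock: 14.65
eef_pos: [0.549, -0.2274, 0.0796]
tool_rot: [0.721, 0.692, -0.002, -0.002]
ft_force: [-0.1, -0.1, -3.2]
grip_width: 0.0478
grasp_force: 62.1
```

```bash
python3 -c "
from h import *
st();weigh(8);st()"
```

```text
t 14.65 tcp [ 0.549 -0.227  0.08 ] z [-0.006 -0.    -1.   ] y [ 0.999 -0.041 -0.006] q [-0.391  0.531  0.028  1.074 -0.002  1.22 ] F [-0.109 -0.1   -3.179] w 0.04777637261543068 62.067357301712036
weigh [ 0.     0.001 -2.143] [0.307 0.336 0.558]
t 15.05 tcp [ 0.55  -0.228  0.08 ] z [-0.005 -0.001 -1.   ] y [ 0.999 -0.041 -0.005] q [-0.391  0.531  0.029  1.074 -0.002  1.22 ] F [ 0.439  0.109 -3.099] w 0.04743120273550822 62.06481099128723
```

>>> {"method": "drive_tool", "body": {
  "increments": [
    [[0,0,-20],[0,0,0],0],
    [[0,0,-20],[0,0,0],0],
    [[0,0,-12],[0,0,0],0],
    [[0,0,-4],[0,0,0],0],
    [[0,0,0],[0,0,0],0],
    [[0,0,0],[0,0,0],0]
  ]
}}

```text
clock: 15.55
eef_pos: [0.5501, -0.2279, 0.0248]
tool_rot: [0.721, 0.692, -0.002, -0.001]
ft_force: [0.2, -0.0, -2.1]
grip_width: 0.0474
grasp_force: 62.0
```

>>> {"method": "drive_tool", "body": {
  "increments": [
    [[0,0,-2],[0,0,0],0],
    [[0,0,0],[0,0,0],0],
    [[0,0,0],[0,0,0],0]
  ]
}}

```text
clock: 15.8
eef_pos: [0.5506, -0.2281, 0.0232]
tool_rot: [0.721, 0.692, -0.002, -0.0]
ft_force: [0.9, -0.2, -0.8]
grip_width: 0.0475
grasp_force: 61.9
```

>>> {"method": "drive_tool", "body": {
  "increments": [
    [[0,0,-1],[0,0,0],0],
    [[0,0,0],[0,0,0],0.7],
    [[0,0,0],[0,0,0],1],
    [[0,0,0],[0,0,0],1],
    [[0,0,0],[0,0,0],1],
    [[0,0,0],[0,0,0],1],
    [[0,0,0],[0,0,0],1]
  ]
}}

```text
clock: 16.38
eef_pos: [0.5498, -0.2277, 0.0215]
tool_rot: [0.721, 0.692, -0.002, -0.001]
ft_force: [0.3, -0.1, -0.1]
grip_width: 0.0856
grasp_force: 0.0
```

>>> {"method": "drive_tool", "body": {
  "increments": [
    [[0,0,20],[0,0,0],1],
    [[0,0,35],[0,0,0],1],
    [[0,0,40],[0,0,0],1],
    [[0,0,20],[0,0,0],1],
    [[0,0,0],[0,0,0],1],
    [[-5,37,0],[0,0,-7],1],
    [[-5,37,0],[0,0,-7],1],
    [[-5,37,0],[0,0,0],1]
  ]
}}

```text
clock: 17.05
eef_pos: [0.5341, -0.1161, 0.136]
tool_rot: [0.802, 0.597, -0.002, -0.002]
ft_force: [0.6, 0.9, 0.1]
grip_width: 0.0855
grasp_force: 0.0
```

>>> {"method": "drive_tool", "body": {
  "increments": [
    [[-6,37,0],[0,0,0],1],
    [[-6,37,0],[0,0,0],1],
    [[-6,35,0],[0,0,0],1],
    [[0,0,0],[0,0,0],1],
    [[0,0,0],[0,0,0],1],
    [[0,0,0],[0,0,0],1]
  ]
}}

```text
clock: 17.55
eef_pos: [0.5167, -0.0078, 0.1362]
tool_rot: [0.8, 0.6, -0.002, -0.001]
ft_force: [-0.2, 0.9, -0.3]
grip_width: 0.0856
grasp_force: 0.0
```

```bash
python3 -c "
from h import *
st();weigh(5);s=camera('scene');t=camera('top')
b=cv2.resize(s['image'][150:310,120:360],(700,466));cv2.imwrite('pics/mid.png',b[:,:,::-1])"
```

```text
t 17.55 tcp [ 0.517 -0.008  0.136] z [-0.005 -0.    -1.   ] y [ 0.96  -0.281 -0.005] q [-0.015  0.338 -0.117  1.121 -0.     1.841] F [-0.176  0.863 -0.254] w 0.08560285579104657 0.0
weigh [-0.03   0.216  0.202] [0.585 0.421 0.441]
```

View pics/mid.png

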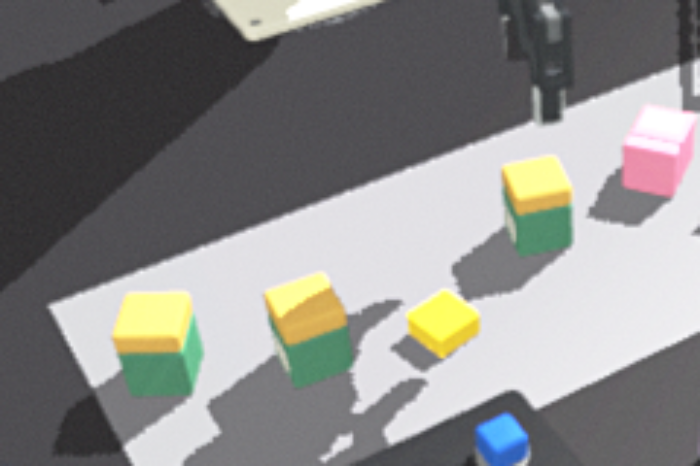

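The two handled tins stand upright on the mat at (158,340) and (310,330). The third is at (538,205) under the gripper. The zero reading is about 0.2 N, so I'll grasp and lift this one.

>>> {"method": "drive_tool", "body": {
  "increments": [
    [[0,0,-25],[0,0,0],1],
    [[0,0,-35],[0,0,0],1],
    [[0,0,-30],[0,0,0],1],
    [[0,0,-24],[0,0,0],1],
    [[0,0,0],[0,0,0],1],
    [[0,0,0],[0,0,0],0],
    [[0,0,0],[0,0,0],0],
    [[0,0,0],[0,0,0],0]
  ]
}}

```text
clock: 18.57
eef_pos: [0.5188, -0.008, 0.0246]
tool_rot: [0.801, 0.599, -0.0, -0.0]
ft_force: [0.2, -0.1, 0.4]
grip_width: 0.0515
grasp_force: 0.0
```

>>> {"method": "drive_tool", "body": {
  "increments": [
    [[0,0,0],[0,0,0],0],
    [[0,0,0],[0,0,0],0],
    [[0,0,0],[0,0,0],0],
    [[0,0,0],[0,0,0],0],
    [[0,0,0],[0,0,0],0]
  ]
}}

```text
clock: 18.98
eef_pos: [0.5188, -0.0078, 0.0249]
tool_rot: [0.8, 0.599, 0.0, -0.0]
ft_force: [-0.3, -0.2, 5.7]
grip_width: 0.0474
grasp_force: 63.0
```

>>> {"method": "drive_tool", "body": {
  "increments": [
    [[0,0,10],[0,0,0],0],
    [[0,0,20],[0,0,0],0],
    [[0,0,20],[0,0,0],0],
    [[0,0,10],[0,0,0],0],
    [[0,0,0],[0,0,0],0],
    [[0,0,0],[0,0,0],0],
    [[0,0,0],[0,0,0],0]
  ]
}}

```text
clock: 19.57
eef_pos: [0.5158, -0.0077, 0.0816]
tool_rot: [0.8, 0.599, -0.003, -0.002]
ft_force: [-0.6, -0.7, -5.0]
grip_width: 0.0473
grasp_force: 62.6
```

```bash
python3 -c "
from h import *
st();weigh(14);st()"
```

```text
t 19.5667 tcp [ 0.516 -0.008  0.082] z [-0.007  0.    -1.   ] y [ 0.96  -0.282 -0.006] q [-0.015  0.392 -0.196  0.99   0.     1.841] F [-0.591 -0.718 -4.985] w 0.04734767353916022 62.55165338516235
weigh [ 0.012 -0.014 -4.518] [0.422 0.492 0.29 ]
t 20.2667 tcp [ 0.517 -0.008  0.083] z [-0.004  0.    -1.   ] y [ 0.96  -0.282 -0.004] q [-0.015  0.391 -0.194  0.991  0.     1.841] F [-0.013  0.375 -4.404] w 0.047327261059768005 62.547669410705566
```

It weighs 4.5 N, against about 2.3 N and 1.5 N for the others, so this is clearly the heaviest. Raising it to about 20 cm.

>>> {"method": "drive_tool", "body": {
  "increments": [
    [[0,0,20],[0,0,0],0],
    [[0,0,30],[0,0,0],0],
    [[0,0,30],[0,0,0],0],
    [[0,0,30],[0,0,0],0],
    [[0,0,17],[0,0,0],0],
    [[0,0,0],[0,0,0],0],
    [[0,0,0],[0,0,0],0],
    [[0,0,0],[0,0,0],0]
  ]
}}

```text
clock: 20.93
eef_pos: [0.5158, -0.0077, 0.208]
tool_rot: [0.8, 0.599, -0.003, -0.002]
ft_force: [0.9, 0.0, -5.3]
grip_width: 0.0475
grasp_force: 63.3
```

>>> {"method": "drive_tool", "body": {
  "increments": [
    [[0,0,0],[0,0,0],0],
    [[0,0,0],[0,0,0],0],
    [[0,0,0],[0,0,0],0],
    [[0,0,0],[0,0,0],0],
    [[0,0,0],[0,0,0],0],
    [[0,0,0],[0,0,0],0]
  ]
}}

```text
clock: 21.43
eef_pos: [0.5168, -0.0077, 0.2094]
tool_rot: [0.8, 0.599, -0.002, -0.002]
ft_force: [-0.2, -0.2, -4.8]
grip_width: 0.0478
grasp_force: 63.3
```

```bash
python3 -c "
from h import *
st();s=camera('scene');save(s,'fin')"
```

```text
t 21.4333 tcp [ 0.517 -0.008  0.209] z [-0.005  0.    -1.   ] y [ 0.96  -0.282 -0.005] q [-0.015  0.288  0.011  1.299  0.     1.841] F [-0.179 -0.244 -4.838] w 0.04780228755475239 63.31494927406311
```

View pics/fin.png

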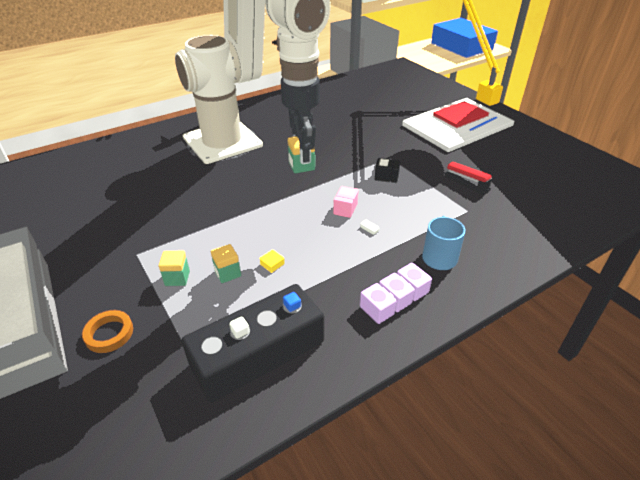

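The heaviest tin is held upright at (302,155), the other two stand upright at (174,268) and (226,263), and everything else is where it was.

```bash
python3 -c "
from workcell import job_done
print(job_done())"
```

```text
the job is handed in; nothing more can be done
None
```

I stood the fallen tin upright on the mat and let go of it, weighed all three by lifting, and handed the job in at about 21 s, holding the heaviest (about 4.5 N, against about 2.3 N and 1.5 N) upright about 20 cm up, with the other two standing on the mat.

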